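# Find the good socket by the drag of a test blade

### The job

Three look-alike test sockets stand on the desk: one grips a blade properly with a light drag all the way in, one is worn so that the blade drops in loosely, and one has a bent contact that blocks it part way. Take the red-handled test blade out of its blue stand, feel the sockets with it, never pressing on a contact inside with more than 20 N, and leave it let go, upright and fully home in the socket that grips it. Leave the other things on the desk where they are.

Things in the scene. Friction and masses are not known exactly. Their poses are not given: they have to be found in the camera images.
- blade: Upright test blade, 87 mm tall, 80 g; origin at the centre of its lower end. Steel blade 22 (x) x 4 (y) mm, 32 long, its lower edge rounded; black shoulder 32 x 16, z 32 to 37 mm; red handle 24 (x) x 16 (y), z 37 to 87 mm: grip it across the 16 mm. At the start it hangs upright in the stand, shoulder on the stand's top (origin 10 mm over the desk), x along the stand's x.
- stand: Blue fixed block 52 x 48 x 42 mm that holds the blade at the start in a loose slot along its x; origin at the centre of its underside. Its yaw varies.
- socket_a: One of three look-alike fixed grey sockets with yellow stripes, 52 (x) x 48 (y) x 50 mm; origin at the centre of the underside. Top slot, centred, 29 mm along x, 7 mm along y, 44 deep, mouth bevelled 2 mm. Good, worn and bent ones swap places each time. Blade home: shoulder on the socket's top, blade origin 18 mm above the socket's; a half turn about z is the same.
- socket_b: Grey socket, the same in looks and sizes as socket_a, with its own place and yaw; only the feel tells its state.
- socket_c: Grey socket, the same in looks and sizes as socket_a, with its own place and yaw; only the feel tells its state.
- contact_a: Hidden metal contact in the slot of socket_a; same origin as socket_a until pressed. If good, it is sprung and drags on the blade with some 3 to 12 N from 12 mm depth down to home, pressing it against the slot's -y wall. If worn, it touches nothing. If bent, it blocks the blade 16 mm below the top, giving way at about 2.5 N per mm for 9 mm, then stops it dead.
- contact_b: Hidden metal contact in the slot of socket_b, same origin as the socket until pressed; it behaves in one of the three ways told for contact_a.
- contact_c: Hidden metal contact in the slot of socket_c, same origin as the socket until pressed; it behaves in one of the three ways told for contact_a.
- multimeter: Yellow and black multimeter 140 x 69 x 42 mm lying on the desk; a bystander, origin at the centre of its underside.
- solder_spool: Yellow and silver solder spool, 52 mm across, 51 mm tall, standing; a bystander, origin at the centre of its underside.
- flux_bottle: White bottle with yellow cap, 46 mm across, 95 mm tall, standing; a bystander, origin at the centre of its underside.
- side_cutters: Red-handled side cutters 53 x 157 x 12 mm lying on the desk; a bystander, origin at the centre of its underside.
- tape_roll: Black roll of tape, 58 mm across, 19 mm high, lying on the desk; a bystander, origin at the centre of its underside.
- mouse: Black computer mouse 110 x 62 x 37 mm on the desk; a bystander, origin at the centre of its underside.
Things that resemble listed ones, but are neither listed nor needed, are in the scene too. Leave any brown or purple look-alike of the socket_b alone.

How it is judged:
On the way:
1. the blade is lifted clear out of its stand (z of blade in the frame of stand above 0.048 m), for 0.1 s.
At the end, for the whole second after the job is handed in: Blade at rest, let go, upright within 0.1 rad in a socket, its origin 15 to 20.5 mm above the socket's (home is 18), within 6 mm of its axis and 0.2 rad of its slot, and that socket's contact presses on it with over 1.5 N, as only the good one does (((z of blade in the frame of socket_a between 0.015 and 0.0205 m and horizontal distance between blade and socket_a below 0.006 m and angle between the x axis of blade and the x axis of socket_a, either way round below 0.2 rad and contact force between blade and contact_a above 1.5 N) or (z of blade in the frame of socket_b between 0.015 and 0.0205 m and horizontal distance between blade and socket_b below 0.006 m and angle between the x axis of blade and the x axis of socket_b, either way round below 0.2 rad and contact force between blade and contact_b above 1.5 N) or (z of blade in the frame of socket_c between 0.015 and 0.0205 m and horizontal distance between blade and socket_c below 0.006 m and angle between the x axis of blade and the x axis of socket_c, either way round below 0.2 rad and contact force between blade and contact_c above 1.5 N)) and angle between blade's own z axis and vertical below 0.1 rad and linear speed of blade below 0.01 m/s and contact force between blade and the fingers below 0.1 N); the robot touches nothing.
It fails at once if the blade presses on a socket's contact with more than 20 N (contact force between blade and contact_a above 20 N or contact force between blade and contact_b above 20 N or contact force between blade and contact_c above 20 N).
It fails at once if a bystander is moved by more than 30 mm (distance of any of multimeter, solder_spool, flux_bottle, side_cutters, tape_roll, mouse from where it was at the start of the episode above 0.03 m).
It also fails if it takes over 61 s, if anything falls off the work surface, if the arm or the gripper's body presses on something with over 40 N, if the wrist force passes 120 N, or if a joint passes its speed limit or range.

### The arm

A 6-joint arm with a two-finger parallel gripper is mounted at the origin on a cart in front of the work surface, level with it; the furniture and walls round the work are solid. World frame = base frame: x ahead of the robot, y to its left, z up, the work surface at z = 0. Lengths are in m, angles in rad, forces in N, time in s.
With the tool pointing down it reaches from about 0.275 to 1 m from the base axis. Payload 8.4 kg.
Tool frame: the origin (TCP) lies on the centre line of the jaws, within the pads' length; the fingertips stand 17 mm ahead of it and the grasp point (between the pads) lies 2 mm behind it (bot.tcp_to_tips is the z of the fingertips in the tool frame, in m); z points along the fingers, y is the line along which they close (so a half turn about z gives the same grasp; the last joint's range is limited). The gripper opens to 85 mm and grips with 20 to 120 N. Pads are 22 mm wide; open, the fingers measure 114 mm over their backs; the gripper's body (76 mm by 85 mm) begins 54 mm behind the grasp point. The pads swing forward as they close: fully open they stand 13 mm farther back than shut.
Start: joints at [1.297, 0.353, 1.633, -0, 1.155, -0.002], TCP at [0.168, 0.602, 0.248] pointing down, gripper open.
Joint ranges: [-2.63, 2.63], [-0.92, 2.1], [0.06, 2.66], [-1.3, 4.44], [0, 2.69], [-3.02, 3.02]. Speed limits (rad/s): [2.22, 2.22, 2.79, 3.14, 3.14, 3.14].

### API

Orientations are given as a unit quaternion [x, y, z, w].
In Python, from workcell import bot, hand, kinematics, get_obs, vision, hand_in gives the robot as it stands. The module is installed in compiled form; this text tells all that it offers. Calls block until the motion is done:
- bot.reach(position, orientation): joint-space move of the TCP to a pose.
- bot.servo_line(position, ori=None, velocity=0.15): straight line of the TCP; ori=None keeps the orientation; velocity is the mean speed in m/s.
- bot.goto_joints(angles): joint-space move.
- hand.move_gripper(opening, strength=None): finger opening in m; strength is the grip in N (None keeps the last); returns when the fingers have stopped.
- bot.dwell(seconds).
- kinematics.solve_ik(position, orientation): joint angles nearest the present ones, or None.
- get_obs(): the state.
- vision.read_camera(name): name is "side" or "top"; returns a dict with "frame" (384x512x3 uint8, red, green, blue), "intrinsics" (3x3 intrinsics, pixels), "view" (4x4, takes a point from world to camera coordinates). Camera axes: x right, y down, z forward; pixel columns grow to the right and rows downward; lengths in m; the calibration is good to about 2 mm. A picture is of the moment at which its call begins. There is no depth.
A pose or a line that the arm cannot do raises bot.IKError and nothing moves.
- hand_in(): hands the job in; it is judged then, once.
The state is a dict: "time_s": time; "joint_pos": joint angles; "joint_vel": joint speeds; "joint_efforts": joint torques, N m; "position": TCP position; "orientation": TCP orientation; "wrist_force": force on the tool from outside, world axes, zero at the start; "ft_torque": the same for the moment, N m; "gripper_width": finger opening in m; "grip_force": force on a finger pad.
Only numpy, scipy, OpenCV 4.12 (cv2) and the standard library are available. Lean on these libraries where they do the work, as an engineer would, in place of code of your own. Each camera call takes 0.05 s, during which the arm holds its last target. There are 200 camera calls.

## Working session

There is one attempt and no reset: what is moved stays moved. The work goes in short steps, each a Python script; the robot and the scene stay as the last script left them, time stands still between calls to the robot, and variables do not carry over. Pictures are saved under pics/ and viewed, at most 10 in all, crops included, and the job is handed in when it is done.

```bash
mkdir -p pics
python3 - <<'E'
from workcell import *
import cv2,numpy as np
for n in("top","side"):
    r=vision.read_camera(n); cv2.imwrite(f"pics/{n}0.png",cv2.resize(r["frame"][:,:,::-1],(800,600),interpolation=cv2.INTER_CUBIC))
    cv2.imwrite(f"{n}_raw.png",r["frame"][:,:,::-1]); np.savez(n,K=r["intrinsics"],V=r["view"])
    print(n,r["intrinsics"].tolist(),r["view"].round(4).tolist())
o=get_obs(); print({k:np.round(v,3).tolist() for k,v in o.items()})
E
```

```text
top [[494.61840126196535, 0.0, 257.86419780593656], [0.0, 494.61840126196535, 190.6449281195646], [0.0, 0.0, 1.0]] [[-0.024, -0.9997, -0.007, -0.0881], [-0.9804, 0.0249, -0.1954, 0.5858], [0.1955, 0.0022, -0.9807, 1.3627], [0.0, 0.0, 0.0, 1.0]]
side [[484.67261158348145, 0.0, 257.66207917994524], [0.0, 484.67261158348145, 181.81621950613743], [0.0, 0.0, 1.0]] [[-0.9958, -0.0895, 0.0174, 0.5553], [-0.0673, 0.5926, -0.8027, 0.138], [0.0615, -0.8005, -0.5962, 1.1749], [0.0, 0.0, 0.0, 1.0]]
{'time_s': 0.1, 'joint_pos': [1.297, 0.354, 1.634, 0.0, 1.155, -0.002], 'joint_vel': [-0.001, -0.003, -0.001, 0.0, 0.001, 0.002], 'joint_efforts': [0.001, -60.635, -34.282, 0.0, 0.004, 0.0], 'position': [0.168, 0.602, 0.248], 'orientation': [0.135, 0.991, -0.001, -0.0], 'wrist_force': [0.019, 0.383, 0.513], 'ft_torque': [-0.032, -0.059, 0.063], 'grip_force': 0.0, 'gripper_width': 0.086}
```

View pics/top0.png

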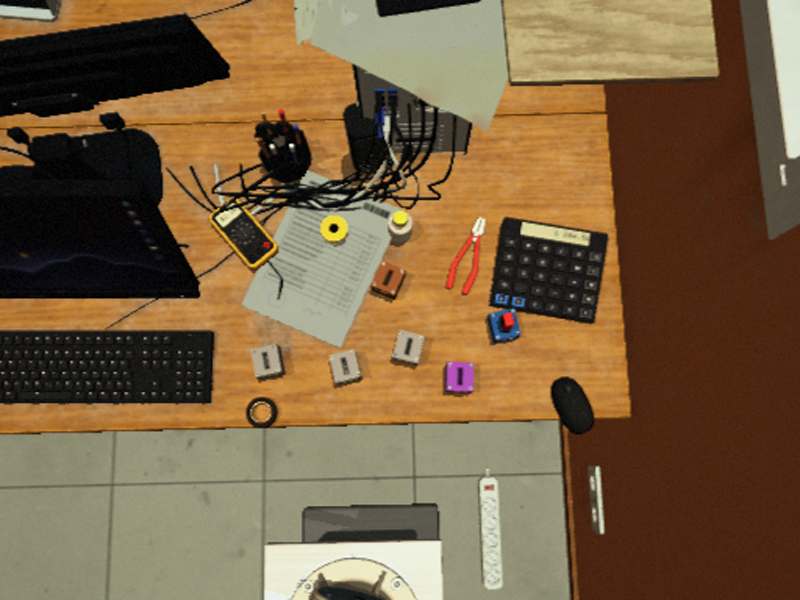

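View pics/side0.png

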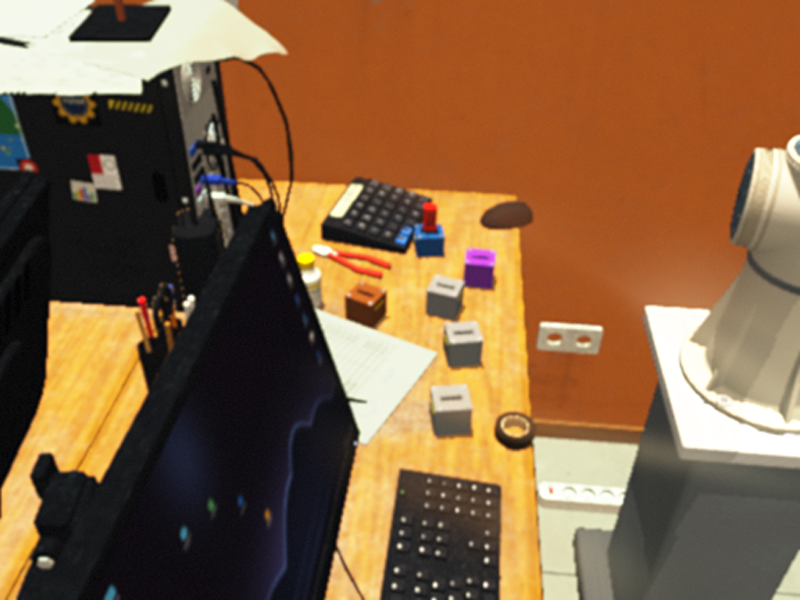

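Candidates (800x600 top view): the red blade sits in the blue stand at (508,320). The red cutters at (468,260) and the calculator's blue keys at (510,300) are the things it could be mistaken for. The grey sockets are at (267,361), (345,367) and (407,348). The brown (388,280) and purple (460,377) blocks are decoys. I'll check this in one close crop.

Run:
```python
import cv2,numpy as np
t=cv2.imread("top_raw.png"); s=cv2.imread("side_raw.png")
a=cv2.resize(t[210:260,155:285],None,fx=6,fy=6,interpolation=cv2.INTER_CUBIC)  # sockets
b=cv2.resize(t[190:230,300:345],None,fx=7,fy=7,interpolation=cv2.INTER_CUBIC)
c=cv2.resize(s[125:170,255:315],None,fx=6,fy=6,interpolation=cv2.INTER_CUBIC)
im=np.zeros((600,800,3),np.uint8)
im[:300,:780]=a; im[310:590,:315]=b; im[310:580,330:690]=c
cv2.imwrite("pics/crop1.png",im)
```

```text
(no output)
```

View pics/crop1.png

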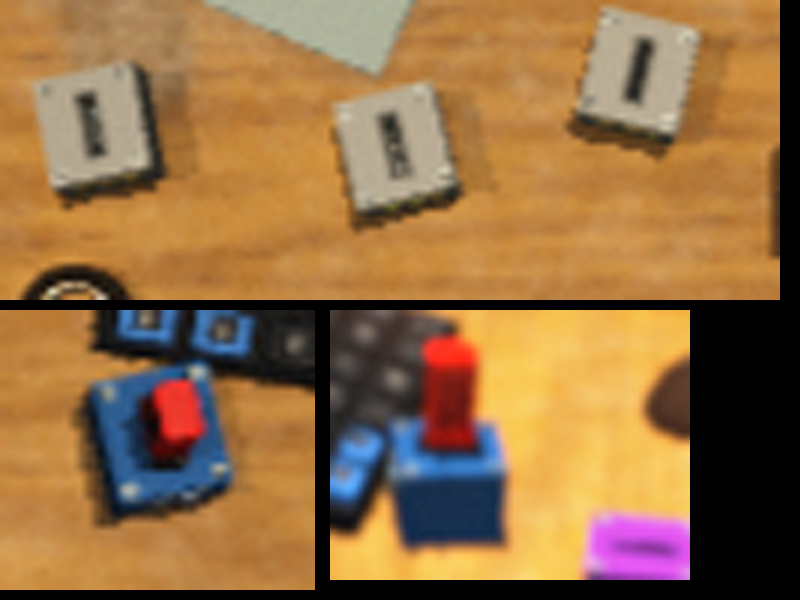

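The crop confirms the red blade standing in the blue stand. The three grey sockets' top faces show clearly, with slots along the near-vertical image direction. I'll rectify the images to the top planes and fit rectangles.

```bash
cat > loc.py <<'E'
import cv2,numpy as np
S=2000. # px per m
def rectify(img,K,V,z,x0,y0,w=.2):
    # rect pixel (u,v): world x=x0+w/2-v/S , y=y0+w/2-u/S
    A=np.array([[0,-1/S,x0+w/2],[-1/S,0,y0+w/2],[0,0,z],[0,0,1.]])
    H=K@(V[:3]@A); n=int(w*S)
    return cv2.warpPerspective(img,H,(n,n),flags=cv2.INTER_CUBIC|cv2.WARP_INVERSE_MAP)
def guess(K,V,px,z):
    ray=V[:3,:3].T@np.linalg.inv(K)@np.array([*px,1.]); c=-V[:3,:3].T@V[:3,3]
    return c+ray*(z-c[2])/ray[2]
E
python3 - <<'E'
from loc import *
D={n:np.load(n+".npz") for n in("top","side")}; I={n:cv2.imread(n+"_raw.png") for n in D}
P={"L":((267,361),.05),"M":((345,367),.05),"R":((407,348),.05),"stand":((505,327),.042)}
tiles=[]
for k,(p,z) in P.items():
    K,V=D["top"]["K"],D["top"]["V"]
    g=guess(K,V,np.array(p)*.64,z)
    for n in D:
        r=rectify(I[n],D[n]["K"],D[n]["V"],z,g[0],g[1],.13)
        tiles.append(r); hsv=cv2.cvtColor(cv2.GaussianBlur(r,(5,5),0),cv2.COLOR_BGR2HSV).astype(int)
        h,s,v=hsv[...,0],hsv[...,1],hsv[...,2]
        if k=="stand": m=(h>95)&(h<125)&(s>100)&(v>(105 if n=='top' else 140))
        else: m=(s<60)&(v>120)
        m=m.astype(np.uint8)
        nl,lab,st,ce=cv2.connectedComponentsWithStats(m); i=1+np.argmax(st[1:,4]); 
        pts=np.argwhere(lab==i)[:,::-1].astype(np.float32)
        (u,vv),(w_,h_),a=cv2.minAreaRect(pts)
        print(k,n,"c",round(g[0]+.065-vv/S,4),round(g[1]+.065-u/S,4),"size",round(w_/S*1e3,1),round(h_/S*1e3,1),"ang",round(a,1),"area",st[i,4]/S/S*1e6)
        cv2.drawContours(r,[cv2.boxPoints(((u,vv),(w_,h_),a)).astype(int)],0,(0,255,0),1)
im=np.vstack([np.hstack([cv2.resize(t,(200,200)) for t in tiles[i::2]]) for i in(0,1)])
cv2.imwrite("pics/rect.png",im)
E
```

```text
L top c 0.4759 0.1499 size 50.5 46.8 ang 79.0 area 1978.4999999999998
L side c 0.4781 0.1556 size 50.8 50.6 ang 79.3 area 2238.0
M top c 0.4627 0.0067 size 50.5 46.8 ang 77.3 area 1998.25
M side c 0.4651 0.0123 size 52.1 51.2 ang 76.0 area 2498.5
R top c 0.495 -0.1091 size 46.0 50.9 ang 14.7 area 1933.0
R side c 0.4955 -0.1037 size 52.8 54.2 ang 13.1 area 2549.5
stand top c 0.5334 -0.2879 size 52.4 46.5 ang 79.6 area 1074.7500000000002
stand side c 0.5367 -0.2822 size 50.6 49.9 ang 83.4 area 1271.0
```

View pics/rect.png

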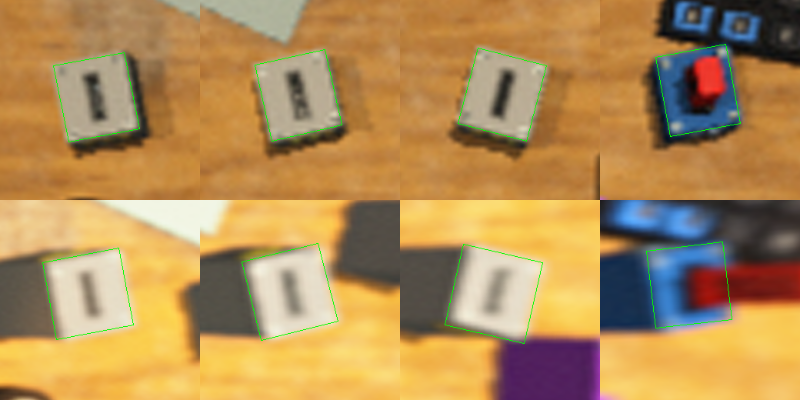

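The top-view fits match the known sizes (about 52 x 48). Top and side differ by a constant offset of about (2, 5.5) mm, so I'll settle that bias from the grasp and a hover view. Next is the grasp.

```bash
cat > h.py <<'E'
from workcell import *
import numpy as np,cv2
def q(deg): a=np.radians(deg)/2; return [np.cos(a),np.sin(a),0,0]
def st(tag=""):
    o=get_obs(); print(tag,"t%.2f"%o["time_s"],np.round(o["position"],4),"F",np.round(o["wrist_force"],2),"w%.4f g%.1f"%(o["gripper_width"],o["grip_force"]),flush=True); return o
E
python3 - <<'E'
from h import *
o=get_obs()
bot.reach([.11,.39,.30],o["orientation"]); st("a")
bot.reach([.5345,-.286,.17],q(10)); st("b")
for n in("top","side"):
    r=vision.read_camera(n); cv2.imwrite(f"{n}_pre.png",r["frame"][:,:,::-1])
hand.move_gripper(.05,60); st("c")
bot.servo_line([.5345,-.286,.072],velocity=.12); st("d")
print(np.round(get_obs()["joint_pos"],2))
E
python3 - <<'E'
import cv2,numpy as np
t=cv2.imread("top_pre.png");s=cv2.imread("side_pre.png")
im=np.zeros((400,800,3),np.uint8)
im[:,:400]=cv2.resize(t[170:250,280:360],(400,400),interpolation=cv2.INTER_CUBIC);im[:,400:]=cv2.resize(s[70:170,225:325],(400,400),interpolation=cv2.INTER_CUBIC)
cv2.imwrite("pics/pre.png",im)
E
```

```text
a t1.00 [0.1103 0.3912 0.3004] F [-0.63  0.62 -0.57] w0.0851 g0.0
b t3.85 [ 0.5349 -0.2852  0.1702] F [0.19 0.61 0.17] w0.0853 g0.0
c t4.39 [ 0.5345 -0.286   0.17  ] F [-0.24  0.35  0.3 ] w0.0501 g0.0
d t5.36 [ 0.535  -0.2863  0.0726] F [ 0.63  0.25 -0.35] w0.0500 g0.0
[-0.49  0.54  1.8   0.    0.81  0.9 ]
```

View pics/pre.png

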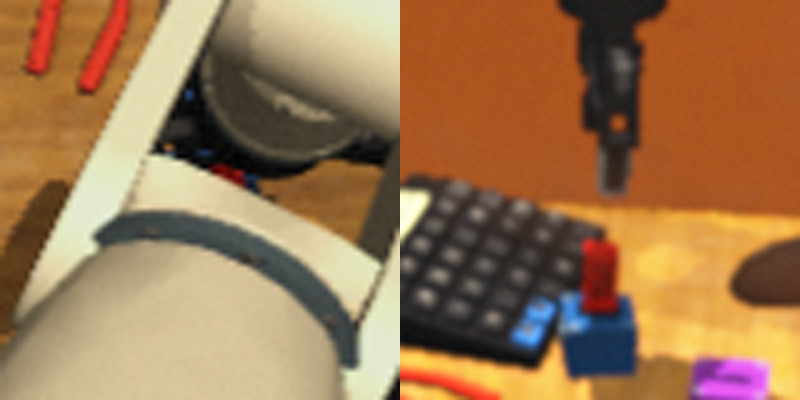

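The side view shows the open jaws over the red handle, with the tips at raw (278,117) and the handle top at (275,131). I'll check these against the calibration.

Run:
```python
from loc import *
D=np.load("side.npz");K,V=D["K"],D["V"]; T=np.load("top.npz")
def pr(p,K=K,V=V): c=K@(V@np.array([*p,1]))[:3]; return c[:2]/c[2]
print("tips exp",pr([.5349,-.2852,.155]))
print("handle top if blade at (.5345,-.286)",pr([.5345,-.286,.097]), "at y-.281",pr([.5345,-.281,.097]))
s=cv2.imread("side_pre.png"); hsv=cv2.cvtColor(s,cv2.COLOR_BGR2HSV); m=((hsv[...,0]<8)|(hsv[...,0]>172))&(hsv[...,1]>190)
m[:, :265]=0;m[:,290:]=0;m[:125]=0;m[:1]=0;m[155:]=0
ys,xs=np.nonzero(m); print("red bbox",xs.min(),xs.max(),ys.min(),ys.max(),"mean",xs.mean(),ys.mean())
for z in(.047,.072,.097):print(z,pr([.5345,-.286,z]))
t=cv2.imread("top_raw.png");hsv=cv2.cvtColor(t,cv2.COLOR_BGR2HSV); m=((hsv[...,0]<8)|(hsv[...,0]>172))&(hsv[...,1]>180)&(hsv[...,2]>190)
m[:, :310]=0;m[:,345:]=0;m[:190]=0;m[225:]=0
ys,xs=np.nonzero(m); c=(xs.mean(),ys.mean());print("top red",xs.min(),xs.max(),ys.min(),ys.max(),c,guess(T["K"],T["V"],c,.097))
```

```text
tips exp [275.99590038 112.76679397]
handle top if blade at (.5345,-.286) [275.33820561 130.73617428] at y-.281 [275.23196452 131.6320208 ]
red bbox 270 278 130 147 mean 274.4890510948905 138.68613138686132
0.047 [274.66467282 145.62559902]
0.072 [274.99783804 138.26049585]
0.097 [275.33820561 130.73617428]
top red 322 328 200 207 (np.float64(324.9512195121951), np.float64(203.78048780487805)) [ 0.53370573 -0.28765172  0.097     ]
```

The estimates agree to within about 2 mm. Close the jaws and lift.

```bash
python3 - <<'E'
from h import *
hand.move_gripper(.008,60); o=st("grip"); print(np.round(o["ft_torque"],2))
p=o["position"]; bot.servo_line([.5345,-.286,.082],velocity=.05); st("up10")
bot.servo_line([.5345,-.286,.18],velocity=.15); st("up")
bot.reach([.4627,.0067,.20],q(13)); st("overM")
for n in("top","side"):
    r=vision.read_camera(n); cv2.imwrite(f"{n}_m.png",r["frame"][:,:,::-1])
E
python3 - <<'E'
import cv2,numpy as np
t=cv2.imread("top_m.png");s=cv2.imread("side_m.png")
im=np.zeros((400,800,3),np.uint8)
im[:,:400]=cv2.resize(t[180:260,180:260],(400,400),interpolation=cv2.INTER_CUBIC);im[:,400:]=cv2.resize(s[140:240,245:345],(400,400),interpolation=cv2.INTER_CUBIC)
cv2.imwrite("pics/m.png",im)
E
```

```text
grip t5.76 [ 0.5351 -0.2866  0.0728] F [-0.13 -2.53  5.73] w0.0152 g58.9
[-0.36  0.09  0.01]
up10 t6.11 [ 0.5349 -0.2864  0.0823] F [ 1.27 -3.99  1.89] w0.0154 g59.5
up t6.91 [ 0.5338 -0.2854  0.1787] F [ 0.08 -0.24 -1.38] w0.0153 g59.7
overM t8.07 [0.4633 0.0061 0.2   ] F [-0.09 -0.03 -0.54] w0.0153 g59.7
```

View pics/m.png

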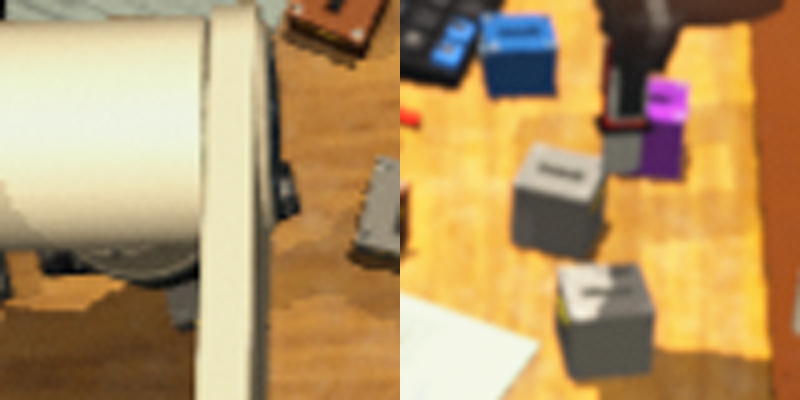

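The blade is held with its steel hanging below the jaws, tip at raw side (300.5,183), above the nearest socket. I'll compare this with the projections to find the blade's x offset in the grip.

Run:
```python
from loc import *
D=np.load("side.npz");K,V=D["K"],D["V"]
def pr(p): c=K@(V@np.array([*p,1]))[:3]; return c[:2]/c[2]
for z in(.137,.15,.169,.174): print(z,pr([.4633,.0061,z]))
print("slot M",pr([.4627,.0067,.05]), "dx10",pr([.4727,.0067,.05]))
s=cv2.imread("side_m.png"); g=cv2.cvtColor(s,cv2.COLOR_BGR2GRAY).astype(int)
for r in(174,176,178,180): print(r,g[r,290:312].tolist())
for r in(211,212,213,214): print(r,g[r,288:310].tolist())
```

```text
0.137 [299.2171391  182.01815171]
0.15 [299.60643184 177.45944923]
0.169 [300.18528607 170.68094048]
0.174 [300.33960702 168.87380868]
slot M [296.98770836 211.14729053] dx10 [292.83743513 210.85288082]
174 [190, 190, 188, 182, 158, 120, 93, 92, 90, 91, 92, 95, 95, 96, 93, 74, 55, 54, 55, 54, 56, 55]
176 [184, 184, 181, 177, 167, 138, 114, 108, 111, 109, 109, 107, 108, 110, 101, 77, 57, 52, 55, 56, 56, 55]
178 [194, 191, 189, 184, 175, 139, 113, 108, 107, 110, 108, 106, 109, 108, 96, 71, 56, 54, 54, 57, 57, 57]
180 [198, 197, 198, 196, 184, 146, 112, 108, 109, 109, 108, 108, 108, 105, 91, 69, 55, 56, 55, 55, 56, 56]
211 [224, 220, 210, 202, 197, 191, 194, 197, 194, 173, 137, 115, 111, 109, 111, 117, 117, 126, 157, 192, 202, 201]
212 [226, 213, 188, 164, 149, 141, 142, 149, 147, 132, 112, 101, 99, 96, 101, 111, 118, 121, 140, 180, 199, 202]
213 [225, 213, 183, 151, 139, 136, 137, 135, 123, 108, 102, 100, 100, 101, 105, 113, 118, 121, 130, 162, 192, 201]
214 [226, 221, 205, 191, 189, 191, 186, 173, 143, 118, 111, 113, 114, 114, 115, 121, 120, 121, 126, 150, 184, 196]
```

Blade offset in the grip is only about 1 mm, and the stand contact force backs the top-view y estimate. I'll probe the middle socket in force-guarded 1 mm steps.

```bash
cat >> h.py <<'E'
ZT=.1128  # TCP z with the blade tip at the socket's top plane
def probe(x,y,yaw,dmax=.030,d0=-.004,step=.001):
    """guarded descent; returns (verdict, trace of [depth, F])"""
    bot.reach([x,y,ZT+.02],q(yaw)); bot.servo_line([x,y,ZT-d0],velocity=.1); bot.dwell(.25)
    b=np.array(get_obs()["wrist_force"]); tr=[]; d=d0; v="end"; ref=0
    while d<dmax:
        d+=step; bot.servo_line([x,y,ZT-d],velocity=.025)
        o=get_obs(); F=np.array(o["wrist_force"])-b; dd=ZT-o["position"][2]
        tr.append([dd*1e3,*F])
        if dd<.0155: ref=max(0,F[2])
        if dd<.0105 and F[2]>7: v="rim"; break
        if dd>=.0105 and (F[2]>14 or (dd>.0155 and F[2]-ref>7)): v="block"; break
    print(v,"t%.2f"%get_obs()["time_s"]); print("\n".join(" ".join("%6.2f"%a for a in r) for r in tr)); return v,tr
E
python3 - <<'E'
from h import *
probe(.4645,.0067,13)
E
```

```text
end t17.60
 -3.03  -0.22  -0.23   0.26
 -1.87   0.21   1.19  -0.41
 -0.91  -0.78   0.43  -0.41
  0.07  -0.44   0.03  -0.73
  1.04  -0.05   0.82  -0.43
  2.06   0.83   0.75  -0.74
  3.06  -0.76   0.80  -0.31
  4.08  -0.42   1.29  -0.32
  5.06  -0.19  -0.98  -1.44
  6.05  -0.68  -0.30   0.18
  7.06  -0.02   0.39  -0.57
  8.06   0.13   1.35  -0.42
  9.06   1.00   0.43  -1.02
 10.08   0.17   0.50  -0.08
 11.06  -0.32   0.53   0.03
 12.06  -0.86  -0.46  -0.81
 13.05   1.03  -0.57  -0.41
 14.04   0.40  -0.25  -1.62
 15.05  -0.67  -0.34  -0.41
 16.06  -0.65   0.66   0.68
 17.06  -0.79  -0.32   0.16
 18.07   0.23  -0.36  -0.01
 19.06  -0.95  -0.32  -1.03
 20.09   0.47  -1.42  -0.89
 21.07  -0.06   0.79  -0.55
 22.06   0.06  -0.39  -0.28
 23.07  -0.16   0.70  -0.43
 24.09  -0.11   0.70  -0.40
 25.08  -0.47   1.08   0.34
 26.06   0.49   0.01  -0.88
 27.08  -0.12   0.36  -1.03
 28.07  -0.73  -0.22  -0.20
 29.05   0.66   1.52  -0.20
 30.07  -0.07  -0.45  -0.15
```

Almost no force to 30 mm, so this socket is the worn one, and the alignment is good. I'll withdraw and probe the right socket with the same offsets.

Run:
```python
from h import *
bot.servo_line([.4645,.0067,ZT+.02],velocity=.15); st("out")
v,t=probe(.4962,-.1091,-14.3)
if v=="block": bot.servo_line([.4962,-.1091,ZT+.02],velocity=.1)
st()
```

```text
out t18.08 [0.4646 0.0067 0.1328] F [-1.11 -0.43 -1.69] w0.0157 g59.6
end t27.69
 -3.09   0.14  -0.45  -0.26
 -1.94  -0.18  -0.51  -0.02
 -0.91  -0.71  -0.10  -0.27
  0.05  -1.08   0.39  -0.34
  1.07  -0.51  -0.16  -0.30
  2.08  -0.27   0.50   0.11
  3.07  -0.44   0.00  -0.76
  4.09   1.09  -0.19  -0.57
  5.08   0.24  -0.84  -0.20
  6.07   0.05  -0.37  -0.44
  7.08   0.57  -0.77  -0.78
  8.07  -0.26  -0.08  -0.05
  9.06  -0.59   0.38   0.24
 10.06   0.59  -0.55  -1.13
 11.07  -0.40  -0.37  -0.46
 12.09  -0.04  -0.19  -0.69
 13.04   0.41  -0.61  -0.91
 14.00  -0.35  -2.25  -0.99
 14.98  -0.46  -2.92   0.33
 15.98  -0.27  -4.25   1.73
 17.02   0.46  -5.22   2.67
 18.03   0.25  -5.52   1.63
 19.09  -0.30  -4.79   1.38
 20.09  -0.21  -5.22   1.17
 21.13  -0.87  -6.35   2.36
 22.14  -0.95  -5.72   2.82
 23.13  -0.89  -5.23   2.35
 24.12  -0.86  -6.00   1.51
 25.13  -0.68  -4.92   2.33
 26.18  -1.07  -6.21   1.19
 27.25  -0.89  -6.26   1.59
 28.28  -0.92  -6.13  -0.21
 29.30  -0.62  -5.92  -0.06
 30.32  -1.24  -6.97   0.69
 t27.69 [ 0.4958 -0.1091  0.0825] F [-1.14 -6.75  0.34] w0.0154 g59.7
```

The right socket shows a spring side force of about 6 N from 13 mm depth and a light drag, with no block, so it is the good one. I'll seat it until the shoulder touches, release and check.

Run:
```python
from h import *
x,y=.4962,-.1091; b=get_obs()["wrist_force"][2]; d=.030
while d<.036:
    d+=.0007; bot.servo_line([x,y,ZT-d],velocity=.025); o=get_obs(); f=o["wrist_force"][2]-b; print("%.2f %.2f"%((ZT-o["position"][2])*1e3,f))
    if f>12: break
hand.move_gripper(.03); bot.dwell(.2); st("released")
bot.servo_line([x,y,.20],velocity=.15); bot.reach([.42,.22,.25],q(-14.3)); st("away")
for n in("top","side"):
    r=vision.read_camera(n); cv2.imwrite(f"{n}_e.png",r["frame"][:,:,::-1])
t=cv2.imread("top_e.png");s=cv2.imread("side_e.png")
im=np.zeros((400,800,3),np.uint8)
im[:,:400]=cv2.resize(t[190:250,230:290],(400,400),interpolation=cv2.INTER_CUBIC);im[:,400:]=cv2.resize(s[150:220,250:320],(400,400),interpolation=cv2.INTER_CUBIC)
cv2.imwrite("pics/end.png",im)
```

```text
30.99 -0.29
31.71 0.04
31.99 5.35
32.07 15.99
released t29.18 [ 0.4961 -0.109   0.0798] F [0.28 0.83 0.23] w0.0299 g0.0
away t31.43 [0.4202 0.2193 0.2496] F [-0.09 -0.32 -0.1 ] w0.0299 g0.0
```

View pics/end.png

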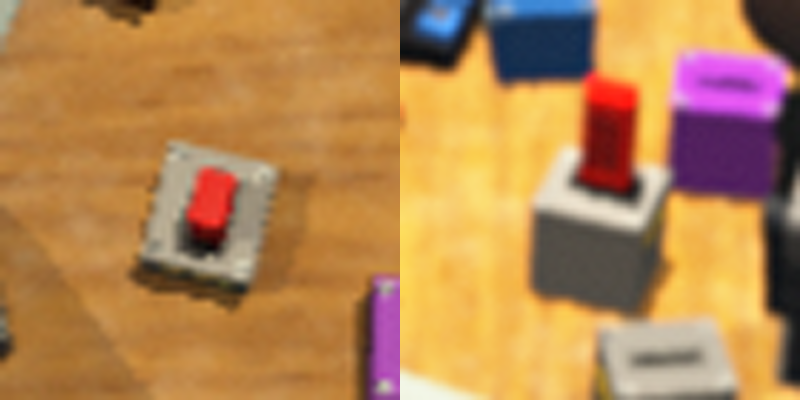

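The views show the blade upright with its shoulder flat on the grey socket's top, in crop top (210,205) and side (610,135), and the gripper is clear.

```bash
python3 -c "
from workcell import *
print(hand_in())"
```

```text
the job is handed in; nothing more can be done
None
```

I left the red-handled blade released, upright and fully home in the right-hand grey socket, then handed the job in at about 31 s; it drags lightly there, the middle socket felt loose, and I did not probe the left one.

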